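# Load and clamp a filter cartridge with a ball-knob swing clamp

## Robot

A 6-joint arm with a two-finger parallel gripper is mounted at the origin on the work surface. World frame = base frame: x ahead of the robot, y to its left, z up, the work surface at z = 0. Lengths are in m, angles in rad, forces in N, time in s.
With the tool pointing down it reaches from about 0.375 to 0.9 m from the base axis. Payload 3.1 kg.
Tool frame: the origin (TCP) lies on the centre line of the jaws, within the pads' length; the fingertips stand 19 mm ahead of it and the grasp point (between the pads) is the TCP; z points along the fingers, y is the direction in which the jaws open and shut (so a half turn about z gives the same grasp; the last joint's range is limited). The gripper opens to 85 mm and grips with 20 to 120 N. Pads are 22 mm wide; open, the fingers measure 114 mm over their backs; the gripper's body (76 mm by 85 mm) begins 54 mm behind the grasp point. The pads swing forward as they close: fully open they stand 13 mm farther back than shut.
Start: joints at [1.117, 0.527, 1.433, -0, 1.181, -0.178], TCP at [0.17, 0.602, 0.225] pointing down, gripper open.
Joint ranges: [-3.08, 3.08], [-0.75, 2.2], [0.22, 2.44], [-1.43, 4.57], [0, 2.65], [-2.85, 2.85]. Speed limits (rad/s): [2.79, 2.79, 3.14, 3.14, 3.14, 3.14].

## Interface

Orientations are given as a unit quaternion [x, y, z, w].
In Python, from station import manip, imaging, workorder gives the robot as it stands.
- The arm moves only by the shell command python3 -m creep 'ROWS' [FORCE]. ROWS is a JSON object of lists of equal length, an entry for each row: "claw": the finger opening in cm, from 0 to 8.54; "dp": the shift along the tool's x, y, z in cm, a list of three; "roll": the turn about the tool's z in rad. In form: {"claw": [claw, ...], "dp": [[dx, dy, dz], ...], "roll": [roll, ...]}. A call has 1 to 12 rows; each row is the pose to reach, as a shift and turn from the pose commanded when the call began, along the tool's axes at that moment; what a row does not reach only later rows make up. A row lasts 1/10 s, in which the tool goes at most 50 mm and 8.59 degrees, less where a joint would pass 70% of its speed; a pose out of reach is approached as far as the arm can. A call with a gripper value outside its range is refused whole. The fingers move at their own pace and stop on an object; FORCE is the grip in N (left out, the last holds). Time passes only in rows, so rows that repeat a pose let the fingers close. It gives the time, the measured TCP pose, the force and the opening at its end, in the units of the state.
- manip.sense(): the state, without advancing time (a new reading comes with each control period).
- imaging.snapshot(name): name is "side" or "top" or "wrist"; returns a dict with "image" (384x512x3 uint8, red, green, blue), "z_map" (384x512 float32, m along the optical axis (not along the pixel's ray), 0 where there is no reading), "vfov" (degrees; the focal length in pixels is half the picture's height over the tangent of half this angle, whatever the lens; pixels are square), "cx", "cy" (the principal point, pixels), "dist" ([k1, k2, p1, p2, k3] as OpenCV has them; the pictures are not rectified), "R" (3x3) and "t" (3): a world point X has camera coordinates R X + t. Camera axes: x right, y down, z forward; pixel columns grow to the right and rows downward; lengths in m; the calibration is good to about 2 mm. A picture is of the moment at which its call begins.
- workorder.sign_off(): hands the job in, once; it reports no verdict.
The state is a dict: "t": time; "q": joint angles; "qd": joint speeds; "tau": joint torques, N m; "tcp_pos": TCP position; "tool_rot": TCP orientation; "force": force on the tool from outside, world axes, zero at the start; "ft_torque": the same for the moment, N m; "finger_gap": opening from 0.0 (shut) to 1.0 (fully open).
Only numpy, scipy, OpenCV 4.12 (cv2) and the standard library are available. Lean on these libraries where they do the work, as an engineer would, in place of code of your own. Each camera call takes 0.05 s, during which the arm holds its last target.

## Task

Stand the white filter cartridge fully down in the nest of the clamp fixture while the clamp finger is still swung clear. Then turn the smooth black ball knob clockwise (seen from above) until the sprung finger presses the cartridge against the tall steel block with about 4.5 newtons: a firm but gentle hold, never overwound to 12. Let go of everything, and leave the bottle, the beaker and the jar where they stand.

Things in the scene. Friction and masses are not known exactly. Their poses are not given: they have to be found in the camera images.
- cart_mid (a point): Centre (37.5 mm above its foot) of the loose filter cartridge: an upright white plastic block with thin grey bands, 30 mm along its own x, 40 mm along its own y, 75 mm tall, about 0.11 kg. A half turn about z makes no difference to it. It stands on the bench at the start. The bench top is at z = 0.
- nest (a point): Centre of the nest floor, 6 mm above the bench. z up, x and y along the clamp fixture, a grey plate 130 x 170 x 6 mm fixed to the bench. The pocket is 33 mm along x, 43 mm along y: the cartridge's x goes along the nest's x, either way round. Its walls are 10 mm high and 6 mm thick on three sides; the tall block is its +x side. The knob's axis is 72 mm off towards -y.
- block_top (a point): Centre of the top of the tall steel block on the nest's +x side, 14 mm thick along x, 56 mm along y, 42 mm above the bench; the cartridge is pressed against it. To stay clear of the ball while placing, hold the cartridge near its top by the two faces that look along its x, 30 mm apart.
- ball (a point): Centre of the black ball knob: 44 mm in diameter, hard smooth plastic (friction about 0.5), 115 mm above the bench, on an upright steel stem of radius 7 mm. It turns about the upright axis only; clockwise from above tightens. Held above its widest part it slips out of the fingers; held across it with 60 N it carries about 1.3 N m. It is unmarked, and turns 1.4 to 3.0 rad in all: regrasp.
- spindle_foot (a point): On the knob's axis, 20 mm above the bench. The knob has a constant drag of 0.5 N m, stays where left, and drives the finger through free play, then a spring: after the finger meets the cartridge it turns on at plain drag for an unknown 0 to 0.8 rad, then the torque rises by 0.8 N m per rad. At rest the drag may act either way, so judge the rise against readings of plain turning taken alike.
- finger_tip (a point): Centre of the round tip (radius 6 mm) of the steel clamp finger, 62 mm from the knob's axis, 29 mm above the bench. It starts 0.4 to 2.5 rad clear of the nest's -x side; clockwise turning brings it to the cartridge's -x face, where it presses with the spring torque over a 58 mm lever: 0.26 N m gives 4.5 N. 2.5 to 7 N is a good hold, 12 N damages the cartridge.
- flask_bottle: Bystander: amber bottle, 52 mm across, 100 mm tall; origin at its foot.
- beaker: Bystander: glass beaker, 60 mm across, 70 mm tall; origin at its foot.
- sample_jar: Bystander: small glass jar with a grey lid, 52 mm across, 50 mm tall; origin at its foot.
There are look-alikes about, which are no part of the job. Of the things that look like the part that bears cart_mid, take the one that is farthest to the robot's left at the start.

How it is judged:
On the way, in this order (a step that is already met when the one before it is completed fails the run):
1. the cartridge stands fully down in the nest, with the clamp finger still clear of it (horizontal distance between cart_mid and nest below 0.005 m and z of cart_mid in the frame of nest below 0.0405 m and angle between the z axis of cart_mid and the z axis of nest, either way round below 0.06 rad and contact force between finger and cartridge below 0.2 N), for 0.2 s.
2. the clamp finger presses on the seated cartridge with at least 2.5 N (horizontal distance between cart_mid and nest below 0.005 m and z of cart_mid in the frame of nest below 0.0405 m and angle between the z axis of cart_mid and the z axis of nest, either way round below 0.06 rad and contact force between finger and cartridge above 2.5 N), for 0.2 s.
At the end, for the whole second after the job is handed in: The cartridge stands fully down in the nest (centre within 5 mm of the nest's centre seen from above and at most 3 mm above its seated height of 37.5 mm over the nest floor, tilted by less than 0.06 rad), at rest, and the finger presses it with 2.5 to 7 N (all of step 2 and contact force between finger and cartridge below 7 N and linear speed of cartridge below 0.02 m/s); the robot touches nothing.
It fails at once if the clamp finger presses on the cartridge with more than 12 N (contact force between finger and cartridge above 12 N).
It fails at once if the flask bottle is moved by more than 25 mm (distance of flask_bottle from where it was at the start of the episode above 0.025 m).
It fails at once if the beaker is moved by more than 25 mm (distance of beaker from where it was at the start of the episode above 0.025 m).
It fails at once if the sample jar is moved by more than 25 mm (distance of sample_jar from where it was at the start of the episode above 0.025 m).
It also fails if it takes over 72 s, if anything falls off the work surface, if the arm or the gripper's body presses on something with over 40 N, if the wrist force passes 120 N, or if a joint passes its speed limit or range.

## Working session

There is one attempt and no reset: what is moved stays moved. The work goes in short steps, Python scripts to look and compute and a shell command to move; the robot and the scene stay as the last step left them, time stands still between calls to the robot, and variables do not carry over. Pictures are saved under pics/ and viewed, and the job is handed in when it is done.

```bash
ls; mkdir -p pics
cat > h.py <<'E'
import numpy as np, cv2
from station import manip, imaging, workorder
def snap(n,save=None):
    s=imaging.snapshot(n)
    if save: cv2.imwrite('pics/'+save+'.png',s['image'][:,:,::-1]); np.savez('pics/'+save+'.npz',**{k:v for k,v in s.items()})
    return s
def K(s):
    f=s['image'].shape[0]/2/np.tan(np.radians(s['vfov'])/2)
    return np.array([[f,0,s['cx']],[0,f,s['cy']],[0,0,1.]])
def ray(s,u,v):
    p=cv2.undistortPoints(np.array([[[u,v]]],float),K(s),np.array(s['dist'],float)).ravel()
    return np.array([p[0],p[1],1.])
def world(s,u,v,z=None):
    R=np.array(s['R']);t=np.array(s['t']);d=R.T@ray(s,u,v);c=-R.T@t
    if z is None:
        return c+d*float(s['z_map'][int(round(v)),int(round(u))])
    return c+d*(z-c[2])/d[2]
def cloud(s):
    h,w=s['z_map'].shape
    g=np.stack(np.meshgrid(np.arange(w),np.arange(h)),-1).reshape(-1,1,2).astype(float)
    p=cv2.undistortPoints(g,K(s),np.array(s['dist'],float)).reshape(-1,2)
    z=s['z_map'].reshape(-1,1); X=np.c_[p,np.ones(len(p))]*z
    return ((X-np.array(s['t']))@np.array(s['R'])).reshape(h,w,3)
def proj(s,X):
    return cv2.projectPoints(np.array(X,float).reshape(-1,1,3),cv2.Rodrigues(np.array(s['R'],float))[0],np.array(s['t'],float),K(s),np.array(s['dist'],float))[0].reshape(-1,2)
def load(n):
    d=np.load('pics/'+n+'.npz'); return {k:d[k] for k in d}
def st():
    s=manip.sense(); 
    for k in s: print(k,np.round(s[k],4))
E
python3 - <<'E'
from h import *
snap('top','top0');snap('side','side0');snap('wrist','wrist0');st()
E
```

```text
pics
t 0.15
q [ 1.1175  0.5282  1.4336  0.      1.1814 -0.1785]
qd [-0.0001 -0.0021 -0.0038 -0.0007 -0.0009  0.    ]
tau [ 5.00000e-04 -4.42742e+01 -1.78276e+01 -2.00000e-04  5.60000e-03
  0.00000e+00]
tcp_pos [0.1693 0.6011 0.2239]
tool_rot [ 1.370e-01  9.906e-01 -8.000e-04 -3.000e-04]
force [ 0.2209 -0.6011  0.5213]
ft_torque [ 0.0067  0.0121 -0.0015]
finger_gap 0.999
```

View pics/top0.png

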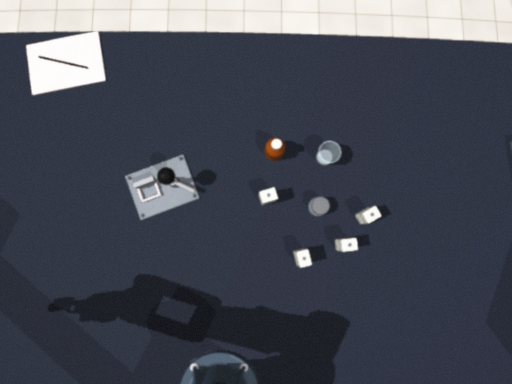

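View pics/side0.png

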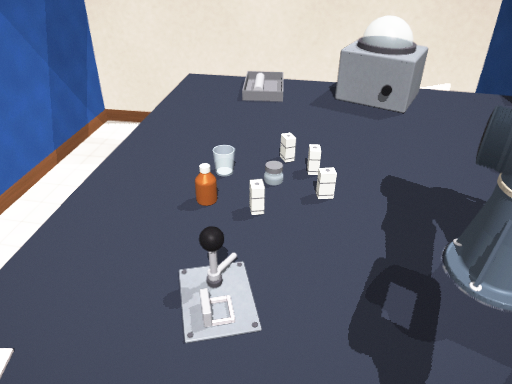

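View pics/wrist0.png

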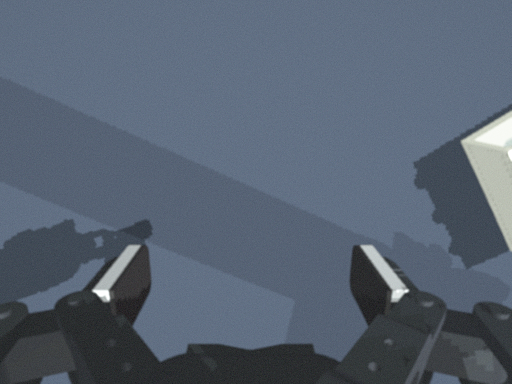

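Run:
```python
from h import *
s=load('top0')
for n,(u,v) in dict(c1=(268,196),c2=(303,258),c3=(347,245),c4=(370,215),ball=(166,176),jar=(319,206),bot=(276,144),beak=(328,154),plate=(172,203),base=(218,380)).items(): print(n,world(s,u,v).round(3))
s2=load('side0')
for n,(u,v) in dict(c1=(257,190),c2=(326,178),c3=(314,155),c4=(288,142),ball=(211,238),block=(203,297),base=(480,240)).items(): print(n,world(s2,u,v).round(3))
im=s['image'][:,:,::-1]
cv2.imwrite('pics/a.png',np.hstack([cv2.resize(im[140:230,110:215],None,fx=5,fy=5,interpolation=cv2.INTER_CUBIC)]))
cv2.imwrite('pics/b.png',cv2.resize(im[130:275,245:390],None,fx=4,fy=4,interpolation=cv2.INTER_CUBIC))
```

```text
c1 [ 0.512 -0.126  0.077]
c2 [ 0.355 -0.215  0.078]
c3 [ 0.388 -0.329  0.075]
c4 [ 0.465 -0.39   0.076]
ball [0.553 0.122 0.139]
jar [ 0.49  -0.263  0.048]
bot [ 0.642 -0.144  0.101]
beak [ 0.639 -0.298  0.005]
plate [0.499 0.131 0.006]
base [ 0.065 -0.005  0.105]
c1 [ 0.512 -0.104  0.071]
c2 [ 0.358 -0.201  0.061]
c3 [ 0.391 -0.315  0.061]
c4 [ 0.466 -0.373  0.064]
ball [0.553 0.143 0.13 ]
block [0.558 0.197 0.042]
base [0.065 0.014 0.085]
```

View pics/a.png

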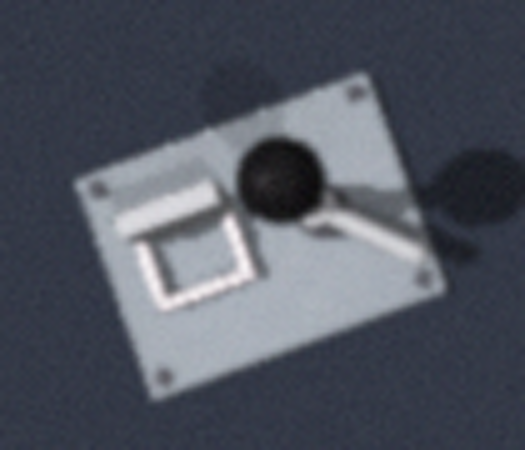

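View pics/b.png

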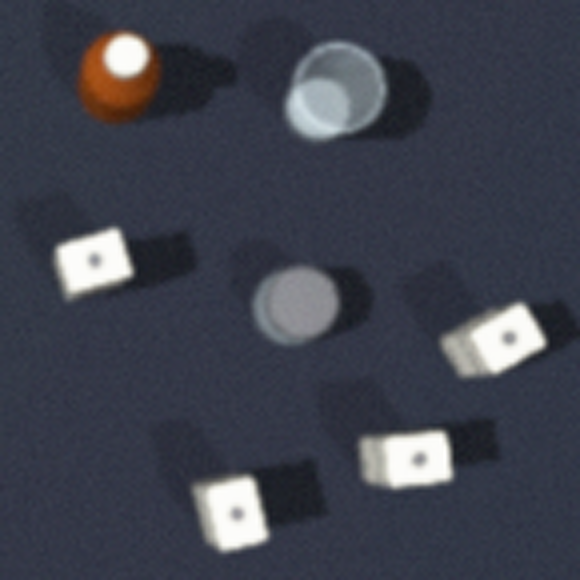

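Run:
```python
from h import *
s=load('wrist0')
for p in [(500,150),(490,125),(505,190),(470,145),(510,235),(510,120),(440,210),(300,100),(300,350)]: print(p,world(s,*p).round(3))
print(s['R'].round(3),s['t'], -s['R'].T@s['t'])
t=load('top0')
for p in [(5,5),(5,380),(506,5),(506,380)]: print(p,world(t,*p,z=0).round(3))
t=load('side0')
for p in [(5,350),(5,380),(506,100),(506,380)]: print(p,world(t,*p,z=0).round(3))
im=s['image'][:,:,::-1]
cv2.imwrite('pics/w.png',cv2.resize(im[80:280,400:],None,fx=4,fy=3,interpolation=cv2.INTER_CUBIC))
```

```text
(500, 150) [0.212 0.832 0.064]
(490, 125) [0.202 0.864 0.004]
(505, 190) [0.263 0.848 0.044]
(470, 145) [0.215 0.832 0.016]
(510, 235) [0.333 0.869 0.016]
(510, 120) [0.2   0.879 0.014]
(440, 210) [ 0.288  0.8   -0.   ]
(300, 100) [ 0.122  0.669 -0.001]
(300, 350) [0.164 0.615 0.305]
[[ 0.27   0.963 -0.002]
 [ 0.927 -0.259  0.272]
 [ 0.261 -0.076 -0.962]] [-0.62365541 -0.03672645  0.37884928] [0.10357312 0.61955861 0.37315066]
(5, 5) [1.083 0.647 0.   ]
(5, 380) [0.017 0.578 0.   ]
(506, 5) [ 1.122 -0.871  0.   ]
(506, 380) [ 0.004 -0.805  0.   ]
(5, 350) [0.862 0.334 0.   ]
(5, 380) [0.828 0.382 0.   ]
(506, 100) [-0.397 -1.078  0.   ]
(506, 380) [0.063 0.252 0.   ]
```

View pics/w.png

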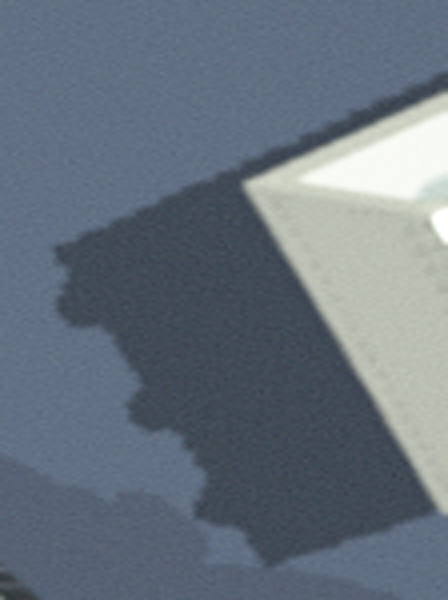

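Run:
```python
from h import *
s=load('top0')
C=cloud(s); 
def box(m,name,z=None):
    vs,us=np.nonzero(m); 
    pts=np.array([world(s,u,v,z=z) for u,v in zip(us,vs)]) 
    r=cv2.minAreaRect(pts[:,:2].astype(np.float32)*1000); print(name,len(us),np.round(r[0],1),np.round(r[1],1),round(r[2],1))
g=s['image'].astype(int).min(2)
def reg(u0,u1,v0,v1):
    m=np.zeros(g.shape,bool); m[v0:v1,u0:u1]=1; return m
# plate corners by brightness
m=(g>90)&reg(115,210,145,225)
box(m,'plate',0.006)
hi=(g>170)
m=(C[...,2]>0.06)&(g>180)&reg(255,285,180,210)
print(C[m].mean(0)); box(m,'c1top',0.075)
m=reg(155,180,165,190)&(C[...,2]>0.09)
print('ball',C[m].mean(0), C[m].max(0),C[m].min(0),m.sum())
m=reg(125,160,170,192)&(C[...,2]>0.035)&(C[...,2]<0.05)
print(m.sum());box(m,'block',0.042)
m=reg(178,200,175,195)&(C[...,2]>0.02)
print(np.c_[np.nonzero(m)[1],np.nonzero(m)[0],C[m].round(3)])
```

```text
plate 2629 [543.9 161.3] [132.1 171.3] 21.2
[ 0.5153384  -0.12684752  0.07532475]
c1top 174 [ 515.5 -126.8] [29.2 39. ] 18.4
ball [0.55457679 0.12434281 0.12951186] [0.57794516 0.14767842 0.14096173] [0.53542347 0.10509622 0.11073482] 261
125
block 125 [551.8 202.3] [15.3 57.3] 19.1
[[ 1.940e+02  1.780e+02  4.150e-01 -6.600e-02  1.043e+00]
 [ 1.780e+02  1.790e+02  5.620e-01  1.140e-01  2.300e-02]
 [ 1.950e+02  1.790e+02  4.150e-01 -6.600e-02  1.043e+00]
 [ 1.780e+02  1.800e+02  5.600e-01  1.140e-01  2.100e-02]
 [ 1.840e+02  1.800e+02  4.150e-01 -6.600e-02  1.043e+00]
 [ 1.780e+02  1.810e+02  5.560e-01  1.120e-01  3.200e-02]
 [ 1.780e+02  1.820e+02  5.530e-01  1.120e-01  3.300e-02]
 [ 1.790e+02  1.820e+02  5.520e-01  1.080e-01  3.600e-02]
 [ 1.800e+02  1.820e+02  5.530e-01  1.060e-01  3.300e-02]
 [ 1.780e+02  1.830e+02  5.500e-01  1.110e-01  3.500e-02]
 [ 1.790e+02  1.830e+02  5.500e-01  1.080e-01  3.700e-02]
 [ 1.800e+02  1.830e+02  5.500e-01  1.060e-01  3.400e-02]
 [ 1.810e+02  1.830e+02  5.500e-01  1.030e-01  3.500e-02]
 [ 1.820e+02  1.830e+02  5.500e-01  1.010e-01  3.300e-02]
 [ 1
[... 3878 characters left out ...]
02]
 [ 1.950e+02  1.900e+02  5.310e-01  6.600e-02  3.600e-02]
 [ 1.890e+02  1.910e+02  5.290e-01  8.200e-02  3.000e-02]
 [ 1.900e+02  1.910e+02  5.290e-01  7.900e-02  3.100e-02]
 [ 1.910e+02  1.910e+02  5.290e-01  7.700e-02  3.200e-02]
 [ 1.920e+02  1.910e+02  5.290e-01  7.400e-02  3.300e-02]
 [ 1.930e+02  1.910e+02  5.280e-01  7.100e-02  3.700e-02]
 [ 1.940e+02  1.910e+02  5.290e-01  6.800e-02  3.600e-02]
 [ 1.950e+02  1.910e+02  5.290e-01  6.600e-02  3.100e-02]
 [ 1.920e+02  1.920e+02  4.150e-01 -6.600e-02  1.043e+00]
 [ 1.930e+02  1.920e+02  5.260e-01  7.100e-02  3.300e-02]
 [ 1.940e+02  1.920e+02  5.260e-01  6.800e-02  3.600e-02]
 [ 1.950e+02  1.920e+02  5.270e-01  6.600e-02  3.100e-02]]
```

I see four cartridge look-alikes in the top picture: (268,196), (303,258), (347,245) and (370,215). The one at (268,196) has y = -0.127 and the others have y ≤ -0.215, so it is farthest left and fits the description. The enlarged crop confirms it. The white thing in the wrist view is a tray more than 130 mm long.

Next I go over the nest for a close look.

```bash
python3 -m creep '{"claw":[8.5,8.5,8.5,8.5,8.5,8.5,8.5,8.5,8.5,8.5,8.5,8.5],"dp":[[-3,-2,-0.5],[-7,-4.5,-1],[-11.2,-7.2,-1.6],[-15.4,-9.9,-1.6],[-19.6,-12.6,-1.6],[-23.8,-15.3,-1.6],[-28,-18,-1.6],[-32.2,-20.7,-1.6],[-36.4,-23.4,-1.6],[-40.6,-26.1,-1.6],[-43.8,-28.1,-1.6],[-45.8,-29.4,-1.6]],"roll":[0.1,0.2,0.3,0.4,0.5,0.6,0.7,0.8,0.9,0.95,0.95,0.95]}'; python3 -m creep '{"claw":[8.5,8.5],"dp":[[0,0,0],[0,0,0]],"roll":[0,0]}'
python3 - <<'E'
from h import *
snap('wrist','wrist1');st()
E
```

```text
t: 1.35
tcp_pos: [0.5327, 0.1916, 0.2404]
tool_rot: [0.576, 0.817, 0.0, 0.0]
force: [-0.3, 0.3, -0.2]
finger_gap: 0.993
t: 1.55
tcp_pos: [0.5301, 0.1941, 0.2401]
tool_rot: [0.575, 0.818, -0.0, -0.001]
force: [-0.6, -0.9, -1.1]
finger_gap: 0.994
t 1.6
q [ 1.5400e-01  4.2790e-01  1.5683e+00  6.0000e-04  1.1471e+00 -1.9230e-01]
qd [ 0.0203 -0.0076  0.005  -0.0001 -0.0014 -0.0013]
tau [-8.05100e-01 -3.88150e+01 -1.76123e+01 -3.95000e-02 -3.41000e-02
  2.00000e-04]
tcp_pos [0.5296 0.1947 0.2402]
tool_rot [ 5.748e-01  8.183e-01 -4.000e-04 -8.000e-04]
force [ 0.6473 -0.0951  0.5219]
ft_torque [-0.0142 -0.0228 -0.0741]
finger_gap 0.9968
```

View pics/wrist1.png

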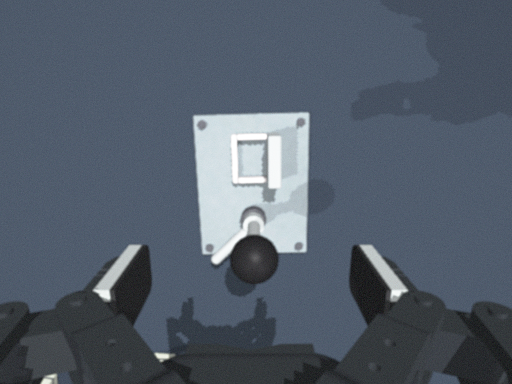

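The wrist view shows the plate with the block top around (274,162), the pocket at about (253,158), the ball at (254,259) and the finger tip at (215,260). I'll fit these.

Run:
```python
from h import *
s=load('wrist1')
C=cloud(s); g=cv2.cvtColor(s['image'],cv2.COLOR_RGB2GRAY).astype(int)
def box(m,name,z):
    m=cv2.morphologyEx(m.astype(np.uint8),cv2.MORPH_OPEN,np.ones((3,3)))
    vs,us=np.nonzero(m)
    pts=np.array([world(s,u,v,z=z) for u,v in zip(us,vs)])
    r=cv2.minAreaRect(pts[:,:2].astype(np.float32)*1000); print(name,len(us),np.round(r[0],1),np.round(r[1],1),round(r[2],1))
    return pts
def reg(u0,u1,v0,v1):
    m=np.zeros(g.shape,bool); m[v0:v1,u0:u1]=1; return m
R=reg(185,320,105,262)
Z=C[...,2]
print('plate z',np.median(Z[reg(205,228,140,210)]), 'block z',np.median(Z[reg(271,277,145,180)]),'wall',np.median(Z[reg(240,262,135,138)]))
p=box(R&(Z>0.036)&(Z<0.05)&reg(262,290,125,200),'block',0.042)
p=box(R&(g>225)&reg(225,268,125,190),'walls',0.016)
p=box(R&(g>130)&reg(185,320,105,215),'plate',0.006)
# plate corner holes
for u,v in [(202,125),(300,122),(209,248),(298,246)]: print(world(s,u,v,z=.006).round(4))
m=reg(225,285,230,290)&(Z>0.09)&(Z<.15); P=C[m]
from scipy.optimize import least_squares
r=least_squares(lambda x:np.linalg.norm(P-x,axis=1)-.022,[.555,.126,.115],loss='soft_l1',f_scale=.002); print('ball',r.x,len(P))
im=s['image'][:,:,::-1]
cv2.imwrite('pics/w1.png',cv2.resize(im[105:290,180:325],None,fx=4,fy=3.2,interpolation=cv2.INTER_CUBIC))
m=reg(208,228,240,268)&(Z>0.02)&(Z<.06); print(C[m].mean(0), C[m][np.argmin(C[m][:,1])])
```

```text
plate z 0.006004391045202314 block z 0.04202484712193366 wall 0.015620930613837153
block 690 [552.6 204.2] [13.4 55.2] 21.2
walls 622 [527.7 194.2] [39.7 55.3] 19.9
plate 11277 [535.5 185.1] [130.1 120. ] 21.1
[0.4672 0.2102 0.006 ]
[0.569  0.2504 0.006 ]
[0.5208 0.0701 0.006 ]
[0.6234 0.11   0.006 ]
ball [0.55791467 0.12763703 0.11469912] 1879
[0.53449058 0.08083722 0.0333504 ] [0.52980776 0.06762717 0.03245881]
```

View pics/w1.png

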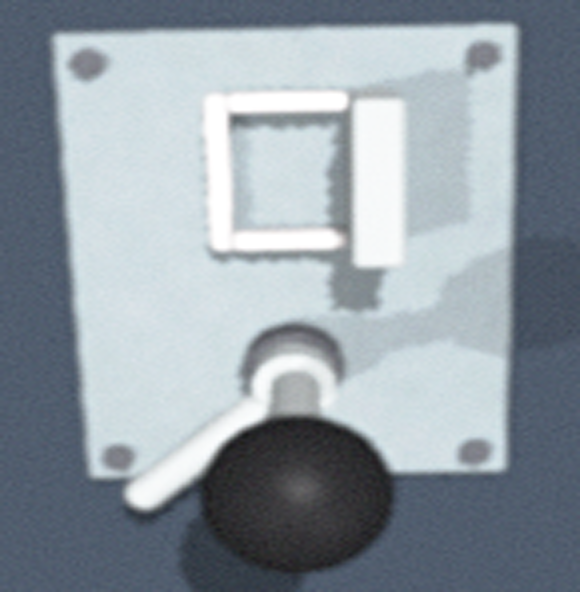

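```bash
python3 -m creep '{"claw":[8.5,8.5,8.5,8.5,8.5,8.5,8.5,8.5,8.5],"dp":[[-3,-1.2,0],[-7,-2.8,0],[-11.5,-4.7,0],[-16,-6.5,1],[-20.5,-8.4,2],[-24.5,-10,3],[-28,-11.5,3],[-29.8,-12.2,3],[-29.8,-12.2,3]],"roll":[0,0,0,0,0.02,0.02,0.02,0.02,0.02]}'
python3 - <<'E'
from h import *
snap('wrist','wrist2');st()
E
```

```text
t: 2.5
tcp_pos: [0.5169, -0.1284, 0.2106]
tool_rot: [0.584, 0.812, -0.0, 0.0]
force: [0.4, 0.9, -0.5]
finger_gap: 0.997
t 2.55
q [-4.5130e-01  4.2130e-01  1.6807e+00  7.0000e-04  1.0403e+00 -7.7700e-01]
qd [ 0.0344 -0.0085  0.0161  0.0083  0.0058  0.0033]
tau [-1.18710e+00 -3.67556e+01 -1.60581e+01 -1.05200e-01 -7.95000e-02
 -3.46000e-02]
tcp_pos [ 0.5166 -0.1268  0.2106]
tool_rot [ 5.833e-01  8.123e-01  2.000e-04 -4.000e-04]
force [-0.585  -1.016  -0.1366]
ft_torque [-0.0195 -0.0438 -0.0003]
finger_gap 0.9938
```

View pics/wrist2.png

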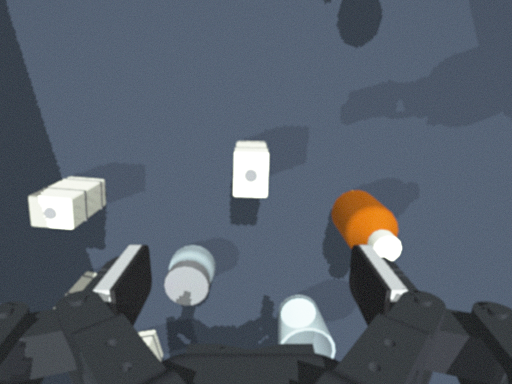

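```bash
cat > cart.py <<'E'
from h import *
def topface(name,u0,u1,v0,v1,z,s=None):
    s=s or load(name); C=cloud(s)
    g=s['image'].min(2)
    m=np.zeros(g.shape,bool); m[v0:v1,u0:u1]=1
    m&=(abs(C[...,2]-z)<0.006)&(g>120)
    m=cv2.morphologyEx(m.astype(np.uint8),cv2.MORPH_OPEN,np.ones((3,3)))
    vs,us=np.nonzero(m)
    pts=np.array([world(s,u,v,z=z) for u,v in zip(us,vs)])
    r=cv2.minAreaRect(pts[:,:2].astype(np.float32)*1000); print(name,len(us),np.round(r[0],1),np.round(r[1],1),round(r[2],1),'z',np.median(C[m>0][:,2]).round(4))
E
python3 - <<'E'
from cart import *
topface('wrist2',225,280,130,205,.075)
s=load('wrist2')
print(world(s,251,175,z=.075), proj(s,[0.5166,-.1268,.075]))
E
```

```text
wrist2 1569 [ 517.1 -125.3] [29.6 39.8] 18.7 z 0.0749
[ 0.51751738 -0.12623179  0.075     ] [[249.78224158 175.27642958]]
```

```bash
python3 -m creep '{"claw":[8.5,8.5,8.5,8.5,8.5,8.5,3,2.5,2.5,2.5,2.5,2.5],"dp":[[0.1,0.1,3],[0.1,0.1,7],[0.1,0.1,11],[0.1,0.1,13.6],[0.1,0.1,14.6],[0.1,0.1,14.6],[0.1,0.1,14.6],[0.1,0.1,14.6],[0.1,0.1,14.6],[0.1,0.1,14.6],[0.1,0.1,14.6],[0.1,0.1,14.6]],"roll":[0,0,0,0,0,0,0,0,0,0,0,0]}' 35
python3 - <<'E'
from h import *
st();snap('wrist','wrist3')
E
```

```text
t: 3.75
tcp_pos: [0.5181, -0.1266, 0.0659]
tool_rot: [0.583, 0.812, 0.0, 0.001]
force: [-0.7, 0.0, 5.9]
finger_gap: 0.328
t 3.75
q [-0.4493  0.6499  1.7913 -0.      0.6984 -0.775 ]
qd [ 0.0001  0.0008 -0.0003  0.0001 -0.0015  0.0006]
tau [-9.70000e-03 -3.81401e+01 -8.84390e+00  1.12000e-02 -2.30800e-01
  2.10000e-03]
tcp_pos [ 0.5181 -0.1266  0.0659]
tool_rot [5.831e-01 8.124e-01 2.000e-04 1.000e-03]
force [-0.6713  0.0303  5.9329]
ft_torque [ 0.0461  0.1213 -0.0151]
finger_gap 0.3276
```

View pics/wrist3.png

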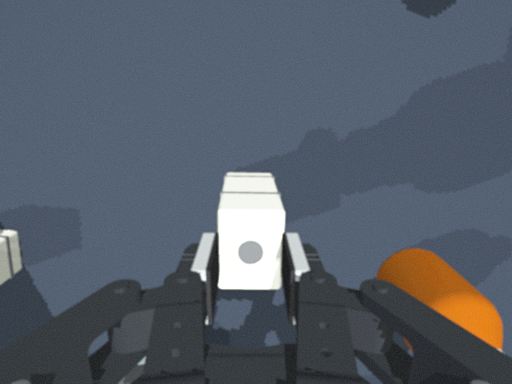

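```bash
python3 -m creep '{"claw":[2.5,2.5,2.5,2.5,2.5,2.5,2.5,2.5],"dp":[[0,0,-1],[0,0,-4],[0,0,-8],[0,0,-12.5],[0,0,-16.5],[0,0,-18.5],[0,0,-18.5],[0,0,-18.5]],"roll":[0,0,0,0,0,0,0,0]}' 35
python3 - <<'E'
from cart import *
st();s=snap('wrist','wrist4');
Z=cloud(s)[...,2]; print(np.median(Z[245:260,240:262]))
topface('wrist4',200,300,180,295,float(np.median(Z[265:280,240:262])))
E
```

```text
t: 4.6
tcp_pos: [0.5168, -0.1259, 0.2495]
tool_rot: [0.583, 0.812, -0.0, -0.0]
force: [0.4, 0.6, -2.7]
finger_gap: 0.327
t 4.6
q [-0.4491  0.372   1.6357 -0.      1.1344 -0.775 ]
qd [-0.0019  0.0349  0.0287 -0.0004  0.0001 -0.0002]
tau [ 2.75000e-02 -3.83679e+01 -1.84736e+01  2.20000e-03 -5.39000e-02
  0.00000e+00]
tcp_pos [ 0.5168 -0.1259  0.2495]
tool_rot [ 5.830e-01  8.124e-01 -0.000e+00 -2.000e-04]
force [ 0.4244  0.5886 -2.7173]
ft_torque [-0.0343  0.0116  0.0057]
finger_gap 0.3274
0.2595887720994907
wrist4 5272 [ 517.  -123.8] [38.9 41.1] 18.8 z 0.2587
```

Run:
```python
from h import *
s=load('wrist4'); C=cloud(s); im=s['image']
cv2.imwrite('pics/c4.png',cv2.resize(im[170:310,190:310,::-1],None,fx=5,fy=4,interpolation=cv2.INTER_CUBIC))
yaw=np.radians(18.7); tx=np.array([-np.sin(yaw),np.cos(yaw)]); ty=np.array([np.cos(yaw),np.sin(yaw)])
tcp=np.array([.5168,-.1259])
for u in (235,250,265):
    col=im[180:310,u].min(1).astype(int); print(u,[ (180+i,c,round(float(C[180+i,u,2]),3)) for i,c in enumerate(col) if i%2==0][4:])
```

```text
235 [(188, np.int64(233), 0.224), (190, np.int64(230), 0.227), (192, np.int64(172), 0.233), (194, np.int64(227), 0.235), (196, np.int64(231), 0.238), (198, np.int64(233), 0.243), (200, np.int64(234), 0.246), (202, np.int64(232), 0.248), (204, np.int64(231), 0.251), (206, np.int64(233), 0.253), (208, np.int64(237), 0.257), (210, np.int64(254), 0.259), (212, np.int64(254), 0.258), (214, np.int64(254), 0.258), (216, np.int64(254), 0.258), (218, np.int64(254), 0.258), (220, np.int64(254), 0.26), (222, np.int64(254), 0.26), (224, np.int64(254), 0.259), (226, np.int64(254), 0.258), (228, np.int64(254), 0.259), (230, np.int64(254), 0.259), (232, np.int64(254), 0.259), (234, np.int64(254), 0.26), (236, np.int64(254), 0.259), (238, np.int64(254), 0.259), (240, np.int64(254), 0.259), (242, np.int64(254), 0.259), (244, np.int64(254), 0.259), (246, np.int64(254), 0.259), (248, np.int64(254), 0.259), (250, np.int64(254), 0.258), (252, np.int64(254), 0.258), (254, np.int64(254), 0.258), (256, np.int64(254), 0.259), (258, np.int64(254), 0.258), (260, np.int64(254), 0.259), (262, np.int64(254), 0.25
[... 3458 characters left out ...]
 np.int64(254), 0.259), (262, np.int64(255), 0.259), (264, np.int64(255), 0.258), (266, np.int64(255), 0.259), (268, np.int64(255), 0.258), (270, np.int64(255), 0.259), (272, np.int64(255), 0.258), (274, np.int64(255), 0.258), (276, np.int64(255), 0.258), (278, np.int64(255), 0.259), (280, np.int64(255), 0.258), (282, np.int64(255), 0.258), (284, np.int64(255), 0.258), (286, np.int64(255), 0.259), (288, np.int64(255), 0.257), (290, np.int64(91), -0.001), (292, np.int64(83), 0.0), (294, np.int64(80), 0.001), (296, np.int64(83), -0.0), (298, np.int64(81), -0.0), (300, np.int64(81), -0.001), (302, np.int64(81), 0.0), (304, np.int64(79), 0.0), (306, np.int64(82), -0.0), (308, np.int64(81), 0.0)]
```

View pics/c4.png

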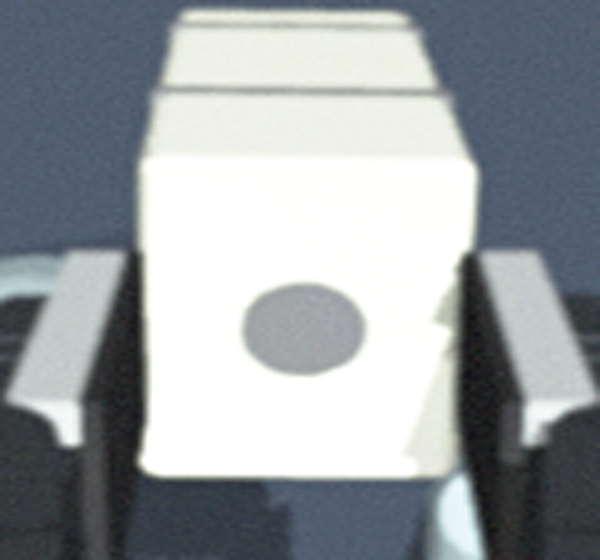

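Run:
```python
from h import *
s=load('wrist4')
yaw=np.radians(18.64); tx=np.array([-np.sin(yaw),np.cos(yaw)]); ty=np.array([np.cos(yaw),np.sin(yaw)])
tcp=np.array([.5168,-.1259])
for p in [(250,209),(250,289.3),(218,215),(285,215),(219,286),(282,286),(250.5,252)]:
    w=world(s,*p,z=.2588)[:2]; print(p,w.round(4),'tool x,y mm',(1000*(w-tcp)@tx).round(2),(1000*(w-tcp)@ty).round(2))
```

```text
(250, 209) [ 0.5107 -0.1062] tool x,y mm 20.61 0.57
(250, 289.3) [ 0.5236 -0.1439] tool x,y mm -19.25 0.64
(218, 215) [ 0.4983 -0.1133] tool x,y mm 17.8 -13.47
(285, 215) [ 0.5262 -0.1039] tool x,y mm 17.86 15.93
(219, 286) [ 0.5092 -0.147 ] tool x,y mm -17.54 -13.89
(282, 286) [ 0.5372 -0.1375] tool x,y mm -17.46 15.63
(250.5, 252) [ 0.5176 -0.1256] tool x,y mm 0.02 0.83
```

```bash
python3 -m creep '{"claw":[2.5,2.5,2.5,2.5,2.5,2.5,2.5,2.5,2.5,2.5,2.5],"dp":[[2,0.8,0],[5,1.9,0],[9,3.5,0],[13,5,0],[17,6.5,0],[21,8.1,0],[25,9.6,0],[28,10.7,0],[29.5,11.3,0],[30,11.5,0],[30,11.5,0]],"roll":[0,0,0,0,-0.02,-0.045,-0.045,-0.045,-0.045,-0.045,-0.045]}' 35
python3 - <<'E'
from h import *
snap('wrist','wrist5');st()
E
```

```text
t: 5.75
tcp_pos: [0.5299, 0.1945, 0.2484]
tool_rot: [0.564, 0.826, -0.001, -0.001]
force: [-0.6, -0.9, -0.9]
finger_gap: 0.325
t 5.8
q [ 1.5310e-01  4.1870e-01  1.5574e+00 -1.0000e-03  1.1675e+00 -2.1720e-01]
qd [-0.018  -0.0092 -0.0006  0.0001  0.0022 -0.0013]
tau [ 7.38100e-01 -3.94856e+01 -1.80460e+01  6.23000e-02  3.00000e-03
  9.00000e-03]
tcp_pos [0.5301 0.1938 0.2487]
tool_rot [ 5.647e-01  8.253e-01 -1.000e-03 -4.000e-04]
force [-0.4747  0.3335 -1.1483]
ft_torque [ 0.0138 -0.0173 -0.0153]
finger_gap 0.3249
```

View pics/wrist5.png

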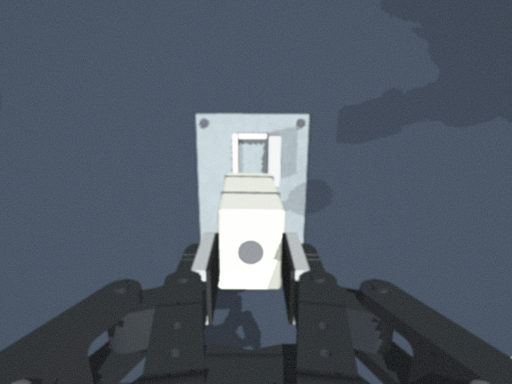

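```bash
python3 -m creep '{"claw":[2.5,2.5,2.5,2.5,2.5,2.5],"dp":[[0,0,3],[0,0,7],[0,0,11],[0,0,13],[0,0,13],[0,0,13]],"roll":[0,0,0,0,0,0]}' 35
python3 - <<'E'
from h import *
s=snap('wrist','wrist6');st()
cv2.imwrite('pics/w6.png',cv2.resize(s['image'][130:300,180:325,::-1],None,fx=4,fy=3.5,interpolation=cv2.INTER_CUBIC))
s=snap('side','side6')
cv2.imwrite('pics/s6.png',cv2.resize(s['image'][180:350,140:300,::-1],None,fx=4,fy=3.5,interpolation=cv2.INTER_CUBIC))
E
```

```text
t: 6.4
tcp_pos: [0.531, 0.1936, 0.1199]
tool_rot: [0.565, 0.825, -0.0, 0.0]
force: [1.4, -0.2, -1.7]
finger_gap: 0.328
t 6.45
q [ 1.5260e-01  5.8970e-01  1.6774e+00 -3.0000e-04  8.7230e-01 -2.1680e-01]
qd [ 0.0104 -0.0194 -0.0126  0.0028 -0.0031  0.0031]
tau [-7.27000e-02 -4.15028e+01 -1.24469e+01 -5.30000e-03  5.09000e-02
 -1.40000e-03]
tcp_pos [0.5317 0.194  0.1208]
tool_rot [5.651e-01 8.250e-01 7.000e-04 9.000e-04]
force [ 0.6041  0.5851 -0.7391]
ft_torque [ 0.0315  0.0089 -0.0346]
finger_gap 0.3284
```

View pics/w6.png

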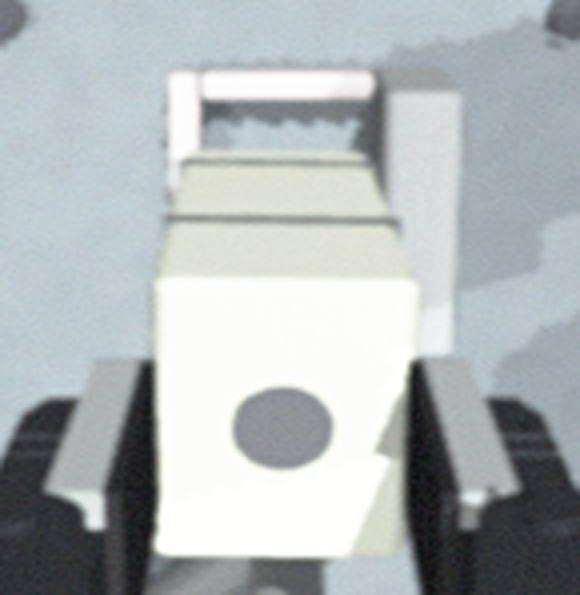

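View pics/s6.png

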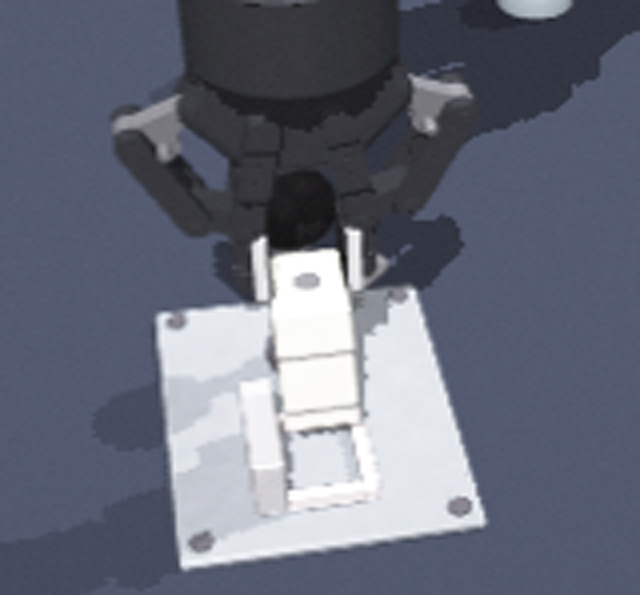

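Run:
```python
from h import *
s=load('wrist6'); C=cloud(s); 
a=np.array([.565,.825]); yaw=np.arctan2(2*a[1]**2-1,2*a[0]*a[1]); print('yaw',np.degrees(yaw))
tcp=np.array([.5315,.1939])
fx=np.array([np.cos(yaw),np.sin(yaw)]); fy=np.array([-fx[1],fx[0]])
L=np.stack([(C[...,:2]-tcp)@fx,(C[...,:2]-tcp)@fy,C[...,2]],-1)*1000
# block top
z=L[...,2]; 
m=(abs(z-42)<2); m[:140]=0;m[230:]=0;m[:,:270]=0;m[:,300:]=0
print('block',m.sum(),np.percentile(L[m],[2,98],axis=0).round(1))
rows=[]
for v in range(160,215,6):
    us=np.nonzero(m[v])[0]
    if len(us): 
        e=[world(s,us.min()-.5,v,z=.042)[:2],world(s,us.max()+.5,v,z=.042)[:2]]
        print(v,us.min(),us.max(),[(1000*(w-tcp)@fx).round(1) for w in e],(1000*(e[0]-tcp)@fy).round(1))
# walls
m=(abs(z-16)<1.5); m[:140]=0;m[200:]=0;m[:,:215]=0;m[:,280:]=0
vs,us=np.nonzero(m); print('walls',m.sum(),np.percentile(L[m],[1,99],axis=0).round(1), us.min(),us.max(),vs.min())
# cart top
m=(abs(z-129.5)<3); m[:200]=0;m[292:]=0;m[:,:215]=0;m[:,290:]=0
ztop=np.median(z[m]); print('cart z',ztop)
for v in (215,225,232):
    us=np.nonzero(m[v])[0]; e=[world(s,us.min()-.5,v,z=ztop/1000)[:2],world(s,us.max()+.5,v,z=ztop/1000)[:2]]
    print(v,us.min(),us.max(),[(1000*(w-tcp)@fx).round(1) for w in e])
for u in (230,250,265):
    vs=np.nonzero(m[:,u])[0]; e=[world(s,u,vs.min()-.5,z=ztop/1000)[:2],world(s,u,vs.max()+.5,z=ztop/1000)[:2]]
    print(u,vs.min(),vs.max(),[(1000*(w-tcp)@fy).round(1) for w in e])
```

```text
yaw 21.18151648736826
block 1088 [[ 17.8 -23.1  40.4]
 [ 30.5  28.   43.2]]
160 275 294 [np.float64(16.5), np.float64(30.1)] 25.8
166 276 294 [np.float64(17.3), np.float64(30.3)] 21.7
172 276 294 [np.float64(17.4), np.float64(30.4)] 17.5
178 277 294 [np.float64(18.2), np.float64(30.6)] 13.2
184 277 293 [np.float64(18.3), np.float64(30.1)] 9.0
190 278 294 [np.float64(19.1), np.float64(30.9)] 4.6
196 281 293 [np.float64(21.3), np.float64(30.4)] 0.3
202 281 293 [np.float64(21.4), np.float64(30.5)] -4.1
208 283 293 [np.float64(22.9), np.float64(30.7)] -8.6
214 285 293 [np.float64(24.4), np.float64(30.9)] -13.1
walls 500 [[-21.1   3.4  14.5]
 [ 16.6  28.6  17.4]] 222 279 150
cart z 129.07019050217116
215 218 284 [np.float64(-14.3), np.float64(15.1)]
225 218 283 [np.float64(-14.4), np.float64(14.8)]
232 218 283 [np.float64(-14.5), np.float64(14.9)]
230 208 288 [np.float64(21.1), np.float64(-19.0)]
250 209 288 [np.float64(20.7), np.float64(-19.0)]
265 209 288 [np.float64(20.7), np.float64(-19.0)]
```

```bash
python3 -m creep '{"claw":[2.5,2.5,2.5],"dp":[[0,0,2],[0,0,2],[0,0,2]],"roll":[0,0,0]}' 35
cat > nest.py <<'E'
from h import *
def nest(name):
    s=snap('wrist',name); q=manip.sense(); a=q['tool_rot'];tcp=np.array(q['tcp_pos'])[:2]; print(np.round(q['tcp_pos'],4),np.round(q['force'],2),np.round(a,3))
    C=cloud(s); yaw=np.radians(21.2); fx=np.array([np.cos(yaw),np.sin(yaw)]); fy=np.array([-fx[1],fx[0]])
    f=lambda u,v,z:np.array([1000*(world(s,u,v,z=z)[:2]-tcp)@fx,1000*(world(s,u,v,z=z)[:2]-tcp)@fy])
    z=C[...,2]*1000
    m=(abs(z-42)<2); m[:135]=0;m[230:]=0;m[:,:265]=0;m[:,305:]=0
    r=[f(np.nonzero(m[v])[0].max()+.5,v,.042)[0] for v in range(155,210,3) if m[v].any()]
    c=[f(u,np.nonzero(m[:,u])[0].min()-.5,.042)[1] for u in range(284,292) if m[:,u].any()]
    print('nest x from block',np.median(r)-30.5,'y',np.median(c)-28)
    m=(abs(z-16)<2); m[:130]=0;m[200:]=0;m[:,:205]=0;m[:,275:]=0
    c=[f(u,np.nonzero(m[:,u])[0].min()-.5,.016)[1] for u in range(235,262) if m[:,u].any()]
    r=[f(np.nonzero(m[v])[0].min()-.5,v,.016)[0] for v in range(150,175) if m[v].any()]
    print('nest y from wall',np.median(c)-27.5,'x from wall',np.median(r)+22.5)
    zt=np.median(z[230:236,240:262]); m=abs(z-zt)<3; m[:190]=0;m[300:]=0;m[:,:215]=0;m[:,290:]=0
    r=[np.mean([f(np.nonzero(m[v])[0].min()-.5,v,zt/1e3)[0],f(np.nonzero(m[v])[0].max()+.5,v,zt/1e3)[0]]) for v in range(213,232,2)]
    c=[np.mean([f(u,np.nonzero(m[:,u])[0].min()-.5,zt/1e3)[1],f(u,np.nonzero(m[:,u])[0].max()+.5,zt/1e3)[1]]) for u in range(230,270,2)]
    print('cart z',zt,'x',np.median(r),'y',np.median(c))
E
python3 -c "
from nest import *
nest('wrist7')"
```

```text
t: 6.8
tcp_pos: [0.5325, 0.1949, 0.1022]
tool_rot: [0.565, 0.825, 0.002, 0.002]
force: [-1.3, -1.2, 3.2]
finger_gap: 0.331
[0.5324 0.1949 0.1021] [ 0.14 -0.52  5.53] [0.565 0.825 0.002 0.002]
nest x from block -1.2584445337550108 y 0.8362054453726628
nest y from wall 0.6109452690668746 x from wall -0.17636809011745314
cart z 116.67073877202745 x 0.5771677213314894 y 0.8570491175650323
```

The cartridge foot met the block's top: it was pushed up about 5 mm in the hand because the arm had drifted about 2 mm towards +x. I'll back up, correct and look again.

```bash
python3 -m creep '{"claw":[2.5,2.5,2.5,2.5,2.5,2.5],"dp":[[0,0,-1],[0,-0.15,-1.5],[0,-0.15,-1.5],[0,-0.15,-1.5],[0,-0.15,-1.5],[0,-0.15,-1.5]],"roll":[0,0,0,0,0,0]}' 35
python3 -c "
from nest import *
nest('wrist8');s=load('wrist8')
cv2.imwrite('pics/w8.png',cv2.resize(s['image'][130:300,180:325,::-1],None,fx=4,fy=3.5,interpolation=cv2.INTER_CUBIC))
s=snap('side')
cv2.imwrite('pics/s8.png',cv2.resize(s['image'][180:350,140:300,::-1],None,fx=4,fy=3.5,interpolation=cv2.INTER_CUBIC))
"
```

```text
t: 7.45
tcp_pos: [0.5287, 0.1943, 0.1142]
tool_rot: [0.565, 0.825, -0.0, -0.0]
force: [-0.4, -0.2, -0.8]
finger_gap: 0.329
[0.5288 0.1943 0.1142] [-0.07 -0.1  -0.76] [ 0.565  0.825 -0.    -0.   ]
nest x from block 2.486006235234427 y 0.08110711701873186
nest y from wall 0.20273340038843557 x from wall 3.7989662648649727
cart z 128.623010255249 x 0.6661993520214811 y 0.9391314471652752
```

View pics/w8.png

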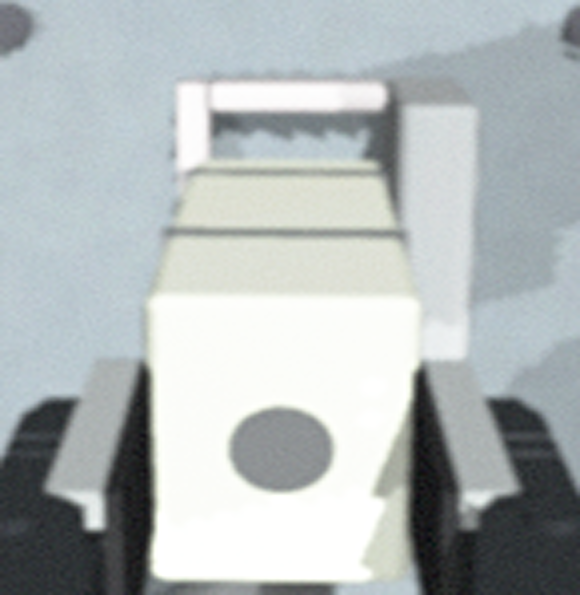

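View pics/s8.png

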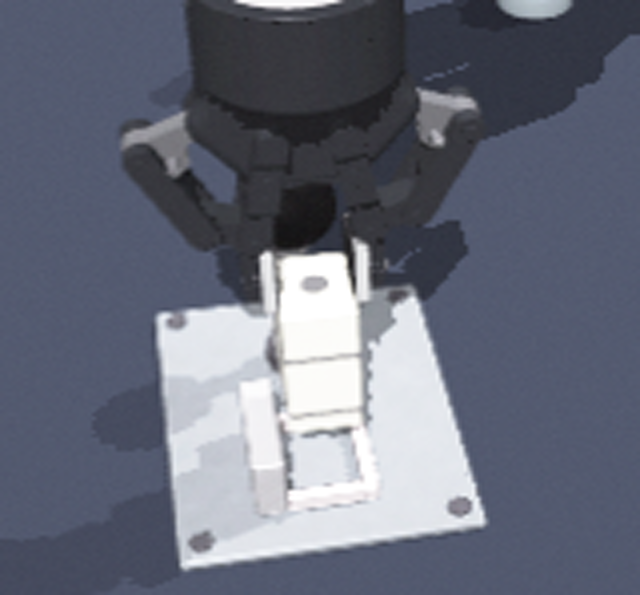

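```bash
python3 -m creep '{"claw":[2.5,2.5,2.5,2.5,2.5],"dp":[[-0.05,0.17,0.3],[-0.05,0.17,0.7],[-0.05,0.17,0.7],[-0.05,0.17,0.7],[-0.05,0.17,0.7]],"roll":[0,0,0,0,0]}' 35
python3 -c "
from nest import *
nest('wrist9')"
```

```text
t: 8.05
tcp_pos: [0.5307, 0.1945, 0.1075]
tool_rot: [0.565, 0.825, -0.0, -0.0]
force: [0.5, -0.6, -1.3]
finger_gap: 0.328
[0.5308 0.1945 0.1077] [ 0.04 -0.47 -1.33] [0.565 0.825 0.    0.   ]
nest x from block 0.5091980508962912 y 0.6168581769702186
nest y from wall 0.5703069738157716 x from wall 1.5403830927902682
cart z 121.98635175190736 x 0.5607816016642508 y 0.7575833957074778
```

```bash
python3 -m creep '{"claw":[2.5,2.5,2.5,2.5,2.5,2.5,2.5],"dp":[[0,0.03,0.4],[0,0.03,0.8],[0,0.03,1.2],[0,0.03,1.6],[0,0.03,2],[0,0.03,2.4],[0,0.03,2.4]],"roll":[0,0,0,0,0,0,0]}' 35
python3 -c "
from nest import *
nest('wrist10')"
```

```text
t: 8.8
tcp_pos: [0.5306, 0.1945, 0.0829]
tool_rot: [0.565, 0.825, -0.0, -0.001]
force: [-0.3, 0.3, -2.2]
finger_gap: 0.328
[0.5307 0.1945 0.0832] [ 0.   -0.47 -0.75] [ 0.565  0.825 -0.    -0.   ]
nest x from block 0.5958776293743782 y 0.596809020131218
nest y from wall 0.19286431418533212 x from wall 1.5068444841255122
cart z 97.26667903642027 x 0.44390486602619994 y 0.7612082396949775
```

```bash
python3 -m creep '{"claw":[2.5,2.5,2.5,2.5,2.5,2.5],"dp":[[0,0.02,0.4],[0,0.02,0.8],[0,0.02,1.1],[0,0.02,1.4],[0,0.02,1.65],[0,0.02,1.65]],"roll":[0,0,0,0,0,0]}' 35
python3 -c "
from nest import *
nest('wrist11')"
```

```text
t: 9.45
tcp_pos: [0.5313, 0.1946, 0.0669]
tool_rot: [0.565, 0.825, -0.0, -0.0]
force: [0.4, -0.3, -1.1]
finger_gap: 0.329
[0.5312 0.1947 0.067 ] [-0.99  0.21 -2.46] [ 0.565  0.825 -0.    -0.   ]
nest x from block -0.8521678138063038 y 0.420428268289605
nest y from wall 0.7173155025812683 x from wall 1.4707031620213655
cart z 81.27583657395516 x 0.7316983947535887 y 0.7248527005951573
```

```bash
python3 -m creep '{"claw":[2.5,2.5,5,5,5,5],"dp":[[0,0,0.1],[0,0,0.1],[0,0,0.1],[0,0,0.1],[0,0,0.1],[0,0,0.1]],"roll":[0,0,0,0,0,0]}' 35
python3 -m creep '{"claw":[5,5,5,5,8,8,8,8],"dp":[[0,0,-2],[0,0,-5],[0,0,-8],[0,0,-12],[0,0,-15],[0,0,-16],[0,0,-16],[0,0,-16]],"roll":[0,0,0,0,0,0,0,0]}'
python3 - <<'E'
from cart import *
s=snap('wrist','wrist12');st()
topface('wrist12',215,290,120,230,.081)
cv2.imwrite('pics/w12.png',cv2.resize(s['image'][80:290,170:330,::-1],None,fx=4,fy=2.8,interpolation=cv2.INTER_CUBIC))
E
```

```text
t: 10.1
tcp_pos: [0.5312, 0.1946, 0.066]
tool_rot: [0.565, 0.825, -0.0, -0.0]
force: [-0.0, -0.1, -0.2]
finger_gap: 0.586
t: 10.9
tcp_pos: [0.5302, 0.1945, 0.2248]
tool_rot: [0.565, 0.825, -0.001, -0.001]
force: [-0.3, -0.6, -1.0]
finger_gap: 0.937
t 10.95
q [ 0.1537  0.4478  1.5843 -0.      1.1132 -0.2172]
qd [-0.0016  0.0108 -0.0002 -0.0023  0.001  -0.001 ]
tau [ 2.98000e-02 -4.03297e+01 -1.71708e+01  5.00000e-04 -1.05000e-02
  0.00000e+00]
tcp_pos [0.5299 0.1944 0.2243]
tool_rot [ 0.5646  0.8254 -0.0013 -0.0014]
force [ 0.1143 -0.0991 -0.615 ]
ft_torque [-0.0129  0.0063 -0.0141]
finger_gap 0.9359
wrist12 1465 [532.3 196.1] [29.8 40.3] 20.5 z 0.081
```

View pics/w12.png

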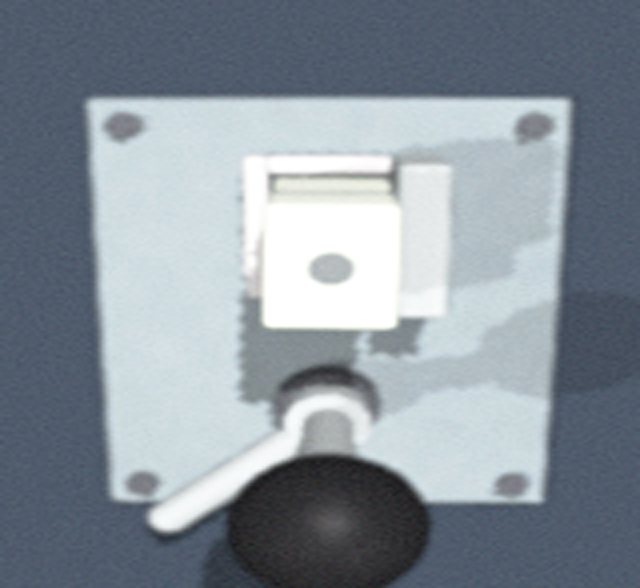

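The cartridge is seated. Its top is at 81 mm and its centre is about 1.5 mm from the nest centre, and the finger is well clear. Next is the ball.

```bash
python3 -m creep '{"claw":[8,8,8,8,8,8,8,8,8,8],"dp":[[-1,0,0],[-2.2,0,0.3],[-3.4,0,0.6],[-4.6,0.05,0.9],[-5.8,0.05,1.2],[-6.8,0.05,1.5],[-7.2,0.05,1.5],[-7.2,0.05,1.5],[-7.2,0.05,1.5],[-7.2,0.05,1.5]],"roll":[-0.14,-0.28,-0.42,-0.56,-0.7,-0.84,-0.97,-0.97,-0.97,-0.97]}'
python3 - <<'E'
from h import *
from scipy.optimize import least_squares
s=snap('wrist','wrist13');st(); C=cloud(s)
m=(abs(C[...,0]-.557)<.026)&(abs(C[...,1]-.128)<.026)&(C[...,2]>.1)&(C[...,2]<.142); P=C[m]
r=least_squares(lambda x:np.linalg.norm(P-x,axis=1)-.022,[.555,.126,.115],loss='soft_l1',f_scale=.001); print('ball',r.x,len(P))
E
```

```text
t: 11.95
tcp_pos: [0.5572, 0.128, 0.2103]
tool_rot: [0.115, 0.993, -0.0, -0.001]
force: [-0.6, -0.1, 0.1]
finger_gap: 0.936
t 12.0
q [ 3.0500e-02  4.7330e-01  1.5825e+00  1.0000e-04  1.0868e+00 -1.3096e+00]
qd [-0.0003 -0.0059 -0.003  -0.0002  0.0015 -0.0074]
tau [-1.09800e-01 -4.01103e+01 -1.63492e+01 -4.40000e-03  4.30000e-03
  1.00000e-02]
tcp_pos [0.5574 0.128  0.2106]
tool_rot [ 1.151e-01  9.933e-01 -1.000e-04 -5.000e-04]
force [ 0.3437 -0.7949  0.2531]
ft_torque [ 0.014   0.0131 -0.0556]
finger_gap 0.9339
ball [0.55772347 0.12799633 0.1147896 ] 2671
```

View pics/wrist13.png

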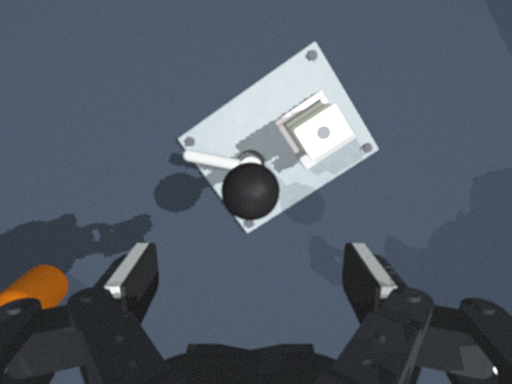

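```bash
python3 -m creep '{"claw":[8,8,8,8,8,4,4,4,4,4,4,4],"dp":[[0,0,2.5],[0,0,6],[0,0,8.7],[0,0,9.7],[0,0,9.7],[0,0,9.7],[0,0,9.7],[0,0,9.7],[0,0,9.7],[0,0,9.7],[0,0,9.7],[0,0,9.7]],"roll":[0,0,0,0,0,0,0,0,0,0,0,0]}' 65
python3 - <<'E'
from h import *
st();s=snap('side','side14')
cv2.imwrite('pics/s14.png',cv2.resize(s['image'][180:350,140:300,::-1],None,fx=4,fy=3.5,interpolation=cv2.INTER_CUBIC))
E
```

```text
t: 13.2
tcp_pos: [0.5585, 0.1277, 0.1148]
tool_rot: [0.115, 0.993, 0.0, 0.001]
force: [1.0, -0.7, 4.7]
finger_gap: 0.47
t 13.2
q [ 2.9800e-02  6.0600e-01  1.6633e+00 -1.0000e-04  8.7040e-01 -1.3111e+00]
qd [-0.0006  0.0009  0.0003 -0.0002 -0.0006 -0.0002]
tau [ 2.28700e-01 -3.99930e+01 -1.13495e+01  6.84000e-02  1.37700e-01
  1.50000e-03]
tcp_pos [0.5585 0.1277 0.1148]
tool_rot [1.147e-01 9.934e-01 1.000e-04 9.000e-04]
force [ 1.0293 -0.6983  4.6655]
ft_torque [-0.101  -0.1298  0.0411]
finger_gap 0.4699
```

View pics/s14.png

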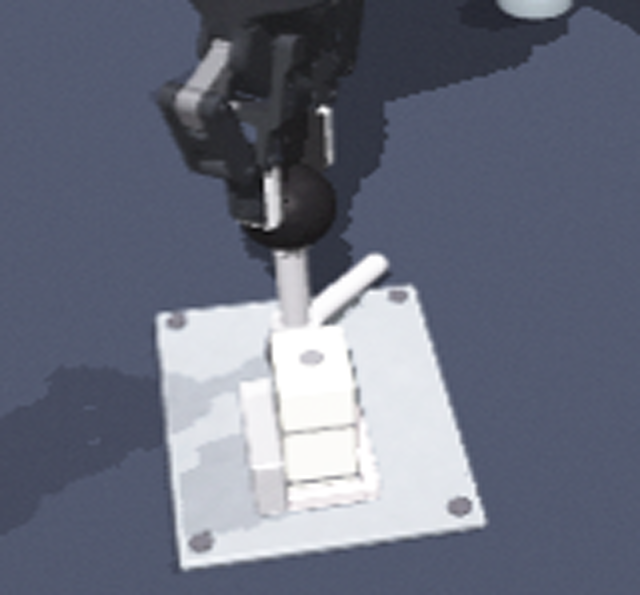

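```bash
cat > r.py <<'E'
from h import *
q=manip.sense(); print('t',q['t'],'q6',round(q['q'][5],4),'yaw',round(float(q['q'][0]-q['q'][5]),4),'Mz',np.round(q['ft_torque'],4),'tau6',round(q['tau'][5],4),'F',np.round(q['force'],2),'tcp',np.round(q['tcp_pos'],4),q['finger_gap'])
E
python3 -m creep '{"claw":[4,4,4,4,4],"dp":[[0,0,0],[0,0,0],[0,0,0],[0,0,0],[0,0,0]],"roll":[0.05,0.1,0.15,0.2,0.25]}' >/dev/null; python3 r.py
python3 -m creep '{"claw":[4,4,4,4,4],"dp":[[0,0,0],[0,0,0],[0,0,0],[0,0,0],[0,0,0]],"roll":[0.05,0.1,0.15,0.2,0.25]}'>/dev/null; python3 r.py
python3 -m creep '{"claw":[4,4,4,4,4],"dp":[[0,0,0],[0,0,0],[0,0,0],[0,0,0],[0,0,0]],"roll":[0.05,0.1,0.15,0.2,0.25]}'>/dev/null; python3 r.py
```

```text
t 13.75 q6 -1.0594 yaw 1.0893 Mz [-0.1306 -0.0471  0.1612] tau6 -0.2221 F [ 0.07 -0.65  3.1 ] tcp [0.5578 0.1277 0.1142] 0.4698395612112963
t 14.25 q6 -0.8094 yaw 0.8394 Mz [-0.1114 -0.0847  0.1072] tau6 -0.22 F [0.2  0.   3.16] tcp [0.5576 0.1277 0.1142] 0.4703526241111317
t 14.75 q6 -0.5594 yaw 0.5894 Mz [-0.0105  0.0692  0.0671] tau6 -0.2104 F [-0.4   0.27  3.69] tcp [0.5575 0.1277 0.1141] 0.46876727778950783
```

```bash
python3 - <<'E'
from h import *
print(manip.sense()['qd'])
s=snap('side','side15')
cv2.imwrite('pics/s15.png',cv2.resize(s['image'][180:350,140:300,::-1],None,fx=4,fy=3.5,interpolation=cv2.INTER_CUBIC))
E
python3 r.py
```

```text
[-9.68612196e-04 -2.30676847e-04  7.17207331e-04  7.91348679e-03
  4.76620508e-03  4.93213374e-01]
t 14.8 q6 -0.558 yaw 0.588 Mz [-0.0309  0.0247  0.0314] tau6 0.1614 F [-1.18 -0.7   3.76] tcp [0.5574 0.1278 0.1142] 0.46734337408010135
```

View pics/s15.png

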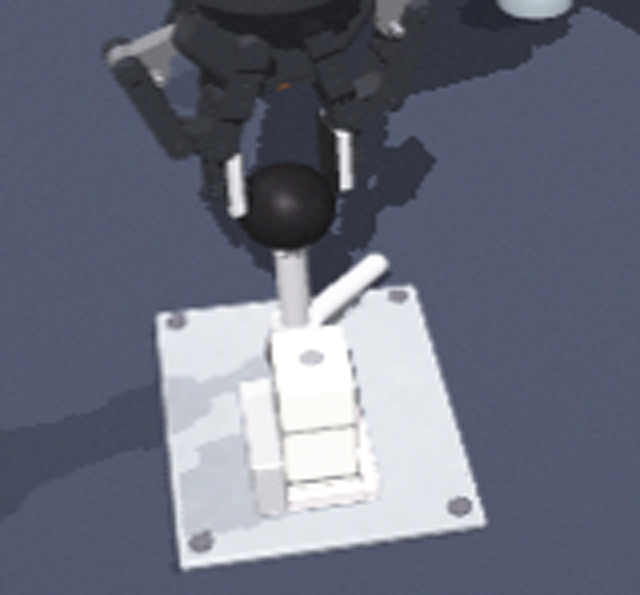

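The finger has not moved. The pads hold the ball above its widest part (chord about 42 mm, upward push 3–4 N) and slip. I'll open, turn back, go 11 mm lower and regrip.

```bash
python3 -m creep '{"claw":[6.5,6.5,6.5,6.5,6.5,6.5,6.5,4,4,4,4,4],"dp":[[0,0,0],[0,0,0],[0,0,0.3],[0,0,0.6],[0,0,0.9],[0,0,1.1],[0,0,1.1],[0,0,1.1],[0,0,1.1],[0,0,1.1],[0,0,1.1],[0,0,1.1]],"roll":[0,-0.1,-0.24,-0.38,-0.52,-0.65,-0.75,-0.75,-0.75,-0.75,-0.75,-0.75]}' 65
python3 r.py
python3 - <<'E'
from h import *
s=snap('side','side16')
cv2.imwrite('pics/s16.png',cv2.resize(s['image'][180:350,140:300,::-1],None,fx=4,fy=3.5,interpolation=cv2.INTER_CUBIC))
E
```

```text
t: 16.0
tcp_pos: [0.5574, 0.1279, 0.1031]
tool_rot: [0.115, 0.993, 0.0, -0.0]
force: [-1.0, 1.5, 2.1]
finger_gap: 0.485
t 16.0 q6 -1.3105 yaw 1.3405 Mz [ 0.2931  0.1879 -0.1174] tau6 -0.0745 F [-0.96  1.53  2.11] tcp [0.5574 0.1279 0.1031] 0.48528896060756627
```

View pics/s16.png

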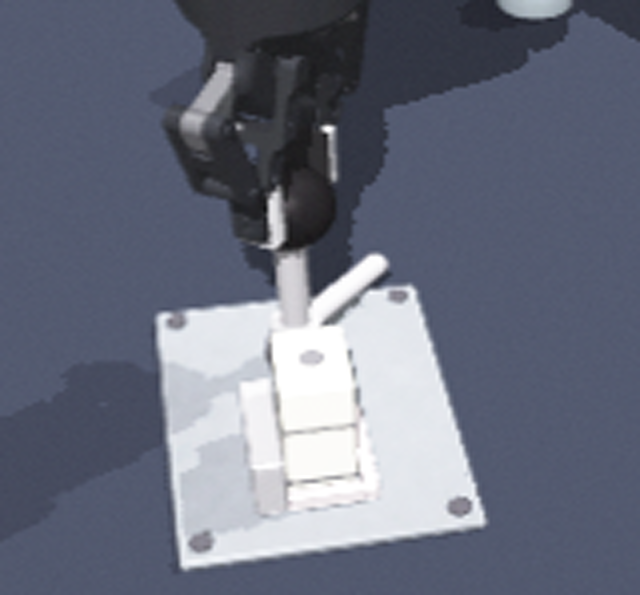

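Now the pad straddles the equator. I'll turn again.

```bash
python3 -m creep '{"claw":[4,4,4,4,4],"dp":[[0,0,0],[0,0,0],[0,0,0],[0,0,0],[0,0,0]],"roll":[0.05,0.1,0.15,0.2,0.25]}' >/dev/null; python3 r.py
python3 -m creep '{"claw":[4,4,4,4,4],"dp":[[0,0,0],[0,0,0],[0,0,0],[0,0,0],[0,0,0]],"roll":[0.05,0.1,0.15,0.2,0.25]}'>/dev/null; python3 r.py
python3 - <<'E'
from h import *
s=snap('side','side17')
cv2.imwrite('pics/s17.png',cv2.resize(s['image'][180:350,140:300,::-1],None,fx=4,fy=3.5,interpolation=cv2.INTER_CUBIC))
E
```

```text
t 16.55 q6 -1.0606 yaw 1.0911 Mz [0.4236 0.2304 0.55  ] tau6 0.1958 F [-1.71  0.92  3.1 ] tcp [0.5574 0.1279 0.1032] 0.4779308971826461
t 17.05 q6 -0.8106 yaw 0.8411 Mz [0.3844 0.2308 0.5283] tau6 0.1957 F [-2.59  1.02  2.88] tcp [0.5573 0.1279 0.1031] 0.48383428193654865
```

View pics/s17.png

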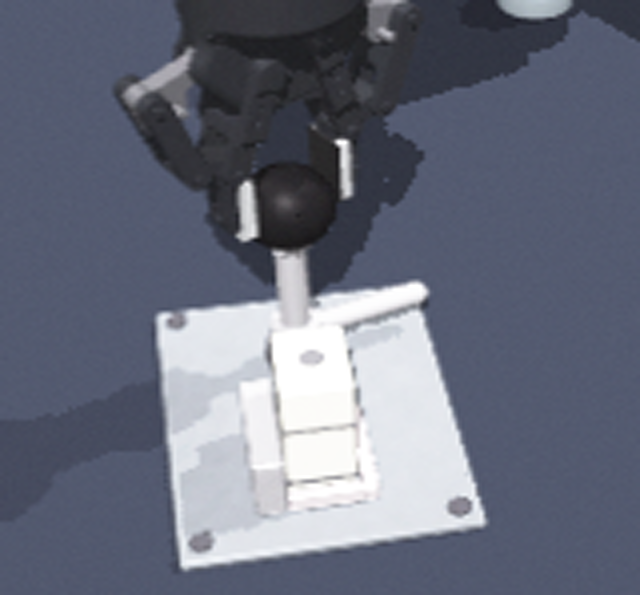

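The finger turns with the knob, and plain turning reads Mz ≈ 0.53–0.55. I'll continue with identical steps.

```bash
python3 -m creep '{"claw":[4,4,4,4,4],"dp":[[0,0,0],[0,0,0],[0,0,0],[0,0,0],[0,0,0]],"roll":[0.05,0.1,0.15,0.2,0.25]}' >/dev/null; python3 r.py
python3 -m creep '{"claw":[4,4,4,4,4],"dp":[[0,0,0],[0,0,0],[0,0,0],[0,0,0],[0,0,0]],"roll":[0.05,0.1,0.15,0.2,0.25]}'>/dev/null; python3 r.py
python3 -m creep '{"claw":[4,4,4,4,4],"dp":[[0,0,0],[0,0,0],[0,0,0],[0,0,0],[0,0,0]],"roll":[0.05,0.1,0.15,0.2,0.25]}'>/dev/null; python3 r.py
python3 -m creep '{"claw":[4,4,4,4,4],"dp":[[0,0,0],[0,0,0],[0,0,0],[0,0,0],[0,0,0]],"roll":[0.05,0.1,0.15,0.2,0.25]}'>/dev/null; python3 r.py
python3 - <<'E'
from h import *
s=snap('side','side18')
cv2.imwrite('pics/s18.png',cv2.resize(s['image'][180:350,140:300,::-1],None,fx=4,fy=3.5,interpolation=cv2.INTER_CUBIC))
E
```

```text
t 17.6 q6 -0.5612 yaw 0.5916 Mz [0.3906 0.2025 0.5538] tau6 0.1958 F [-2.22  1.67  3.22] tcp [0.5574 0.1279 0.1031] 0.47848532016916834
t 18.1 q6 -0.3112 yaw 0.3417 Mz [0.3233 0.1976 0.5139] tau6 0.1958 F [-1.75  1.77  2.49] tcp [0.5573 0.1279 0.1031] 0.47734366355775687
t 18.6 q6 -0.0613 yaw 0.0917 Mz [0.2885 0.2388 0.5294] tau6 0.1957 F [-2.67  1.22  4.  ] tcp [0.5573 0.1278 0.1032] 0.48111546109087344
t 19.1 q6 0.1888 yaw -0.1584 Mz [0.2161 0.248  0.5307] tau6 0.1958 F [-2.03  2.05  2.36] tcp [0.5573 0.1278 0.1031] 0.47874928270958167
```

View pics/s18.png

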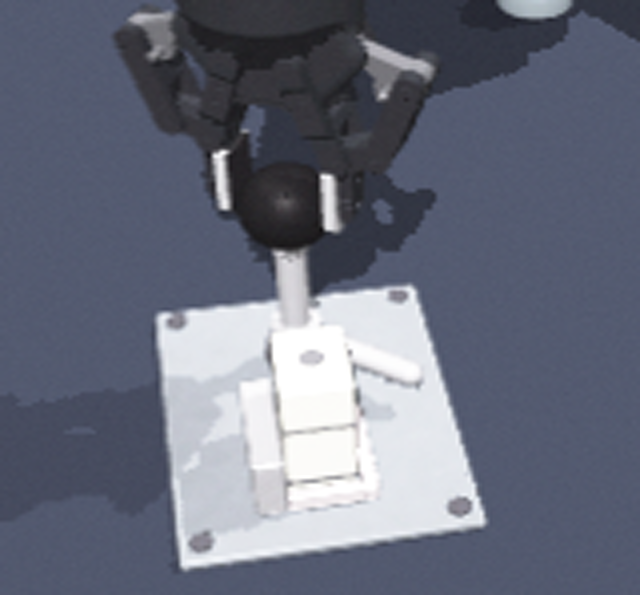

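```bash
for i in 1; do python3 -m creep '{"claw":[4,4,4,4,4],"dp":[[0,0,0],[0,0,0],[0,0,0],[0,0,0],[0,0,0]],"roll":[0.05,0.1,0.15,0.2,0.25]}' >/dev/null; python3 r.py; done
python3 -m creep '{"claw":[4,4,4,4,4],"dp":[[0,0,0],[0,0,0],[0,0,0],[0,0,0],[0,0,0]],"roll":[0.05,0.1,0.15,0.2,0.25]}'>/dev/null; python3 r.py
python3 - <<'E'
from h import *
s=snap('side','side19')
cv2.imwrite('pics/s19.png',cv2.resize(s['image'][180:350,140:300,::-1],None,fx=4,fy=3.5,interpolation=cv2.INTER_CUBIC))
E
```

```text
t 19.65 q6 0.4382 yaw -0.4079 Mz [0.2647 0.2963 0.5334] tau6 0.1958 F [-2.21  0.33  2.99] tcp [0.5573 0.1279 0.1032] 0.4759934674530938
t 20.15 q6 0.6882 yaw -0.6578 Mz [0.305  0.33   0.5026] tau6 0.2192 F [-2.6   1.7   2.99] tcp [0.5572 0.1279 0.1032] 0.48361967283458673
```

View pics/s19.png

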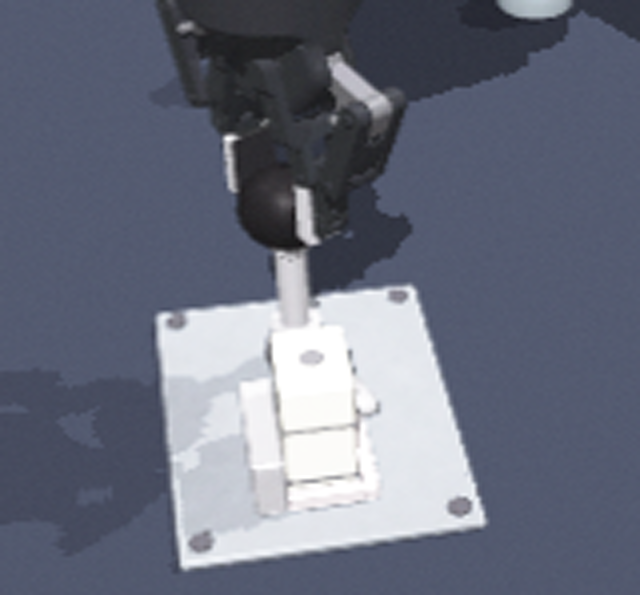

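```bash
python3 -m creep '{"claw":[4,4,4],"dp":[[0,0,0],[0,0,0],[0,0,0]],"roll":[0.05,0.1,0.15]}' >/dev/null; python3 r.py
python3 -m creep '{"claw":[4,4,4],"dp":[[0,0,0],[0,0,0],[0,0,0]],"roll":[0.05,0.1,0.15]}' >/dev/null; python3 r.py
python3 - <<'E'
from h import *
s=snap('side','side20')
cv2.imwrite('pics/s20.png',cv2.resize(s['image'][180:350,140:300,::-1],None,fx=4,fy=3.5,interpolation=cv2.INTER_CUBIC))
E
```

```text
t 20.5 q6 0.8376 yaw -0.8072 Mz [0.2791 0.3423 0.6147] tau6 0.2844 F [-2.72  2.64  2.32] tcp [0.5572 0.1279 0.1031] 0.48046733865116653
t 20.8 q6 0.9873 yaw -0.9568 Mz [0.2817 0.4293 0.6933] tau6 0.3965 F [-2.64  1.66  2.77] tcp [0.5572 0.1279 0.1031] 0.4787544624793913
```

View pics/s20.png

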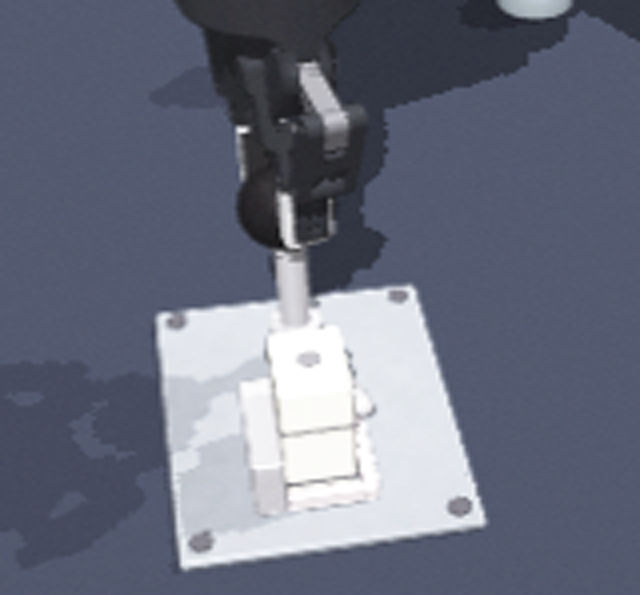

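```bash
python3 -m creep '{"claw":[4,4],"dp":[[0,0,0],[0,0,0]],"roll":[0.05,0.1]}' >/dev/null; python3 r.py
```

```text
t 21.05 q6 1.0868 yaw -1.0564 Mz [0.2934 0.4146 0.7643] tau6 0.4666 F [-3.    1.71  3.69] tcp [0.5572 0.1279 0.1031] 0.48508340037164693
```

Against a plain-turning mean of 0.530, Mz now reads 0.764. A fit at 0.8 N m/rad gives a spring torque of about 0.25 N m, which is about 4.4 N. The joint torque rose by 0.27, about 4.7 N. I'll let go and lift away.

```bash
python3 -m creep '{"claw":[5,5.5,6.5,7,7,7],"dp":[[0,0,0],[0,0,0],[0,0,0],[0,0,0],[0,0,0],[0,0,0]],"roll":[0,0,0,0,0,0]}'; python3 r.py
python3 -m creep '{"claw":[7,7,7,7,7,7,7,7],"dp":[[0,0,-1.5],[0,0,-4],[0,0,-8],[0,0,-11],[0,0,-12],[0,0,-12],[0,0,-12],[0,0,-12]],"roll":[0,0,0,0,0,0,0,0]}'
python3 - <<'E'
from cart import *
s=snap('wrist','wrist21');cv2.imwrite('pics/s21.png',cv2.resize(snap('side','side21')['image'][180:350,140:300,::-1],None,fx=4,fy=3.5,interpolation=cv2.INTER_CUBIC));st()
t=snap('top','top21'); topface('top21',125,180,160,220,.081)
E
```

```text
t: 21.65
tcp_pos: [0.5579, 0.1276, 0.1031]
tool_rot: [0.967, 0.253, 0.0, 0.0]
force: [-0.2, -0.5, -0.3]
finger_gap: 0.817
t 21.65 q6 1.0888 yaw -1.059 Mz [-0.0204 -0.0342  0.0464] tau6 -0.0014 F [-0.23 -0.52 -0.25] tcp [0.5579 0.1276 0.1031] 0.8172023100056214
t: 22.45
tcp_pos: [0.5565, 0.1276, 0.2212]
tool_rot: [0.967, 0.253, -0.002, -0.0]
force: [-0.1, -0.4, 0.1]
finger_gap: 0.822
t 22.55
q [0.0298 0.4602 1.5708 0.     1.114  1.0889]
qd [-0.0011 -0.0028 -0.0082  0.0002  0.0014 -0.0016]
tau [ 2.17000e-02 -4.02714e+01 -1.68035e+01  4.00000e-04  1.24000e-02
 -1.00000e-04]
tcp_pos [0.5568 0.1277 0.2214]
tool_rot [ 9.674e-01  2.531e-01 -1.700e-03 -4.000e-04]
force [-0.1205 -0.739   0.6928]
ft_torque [-0.0211  0.0028  0.0109]
finger_gap 0.8163
top21 32 [530.4 178.8] [15.5 10.1] 1.7 z 0.0816
```

View pics/wrist21.png

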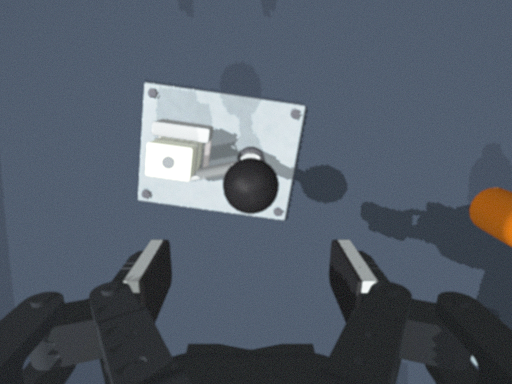

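View pics/s21.png

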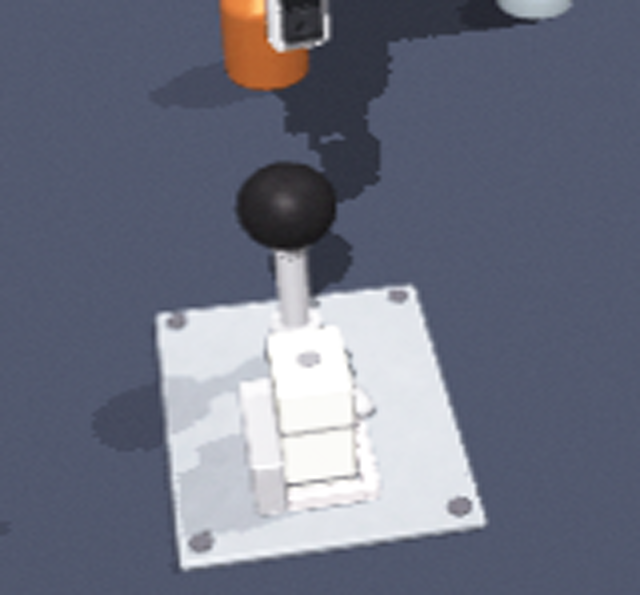

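Run:
```python
from cart import *
topface('wrist21',135,210,130,190,.081)
s=load('wrist21'); cv2.imwrite('pics/w21.png',cv2.resize(s['image'][70:230,130:310,::-1],None,fx=4,fy=3.5,interpolation=cv2.INTER_CUBIC))
```

```text
wrist21 1557 [534.  195.2] [30.5 40.5] 22.7 z 0.0811
```

View pics/w21.png

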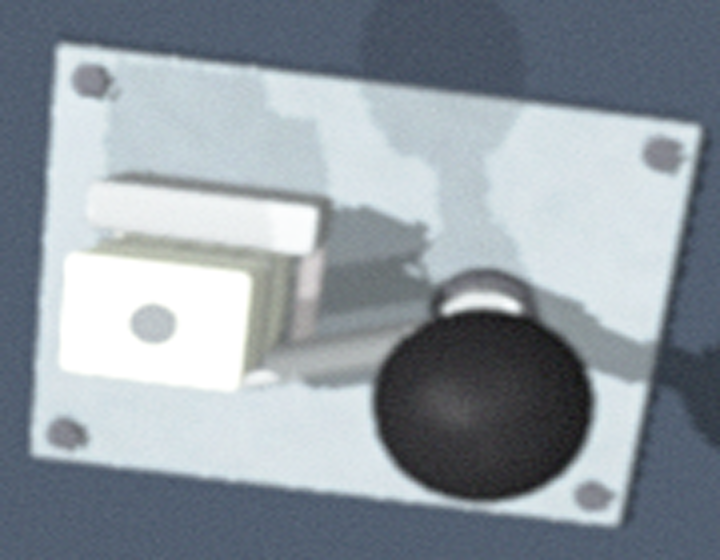

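Run:
```python
from h import *
a=load('top0')['image'];b=load('top21')['image']
d=np.abs(a.astype(int)-b).max(2); print('bystander diff',d[130:175,260:350].mean().round(1),d[195:218,308:332].mean().round(1))
print(np.round(manip.sense()['force'],2)); workorder.sign_off()
```

```text
bystander diff 14.9 33.8
[-0.74 -0.08 -0.4 ]
the job is handed in; nothing more can be done
```

Run:
```python
from h import *
a=load('top0')['image'];b=load('top21')['image']
cv2.imwrite('pics/cmp.png',np.hstack([cv2.resize(x[120:270,245:390,::-1],None,fx=2.7,fy=3) for x in (a,b)]))
```

```text
(no output)
```

View pics/cmp.png

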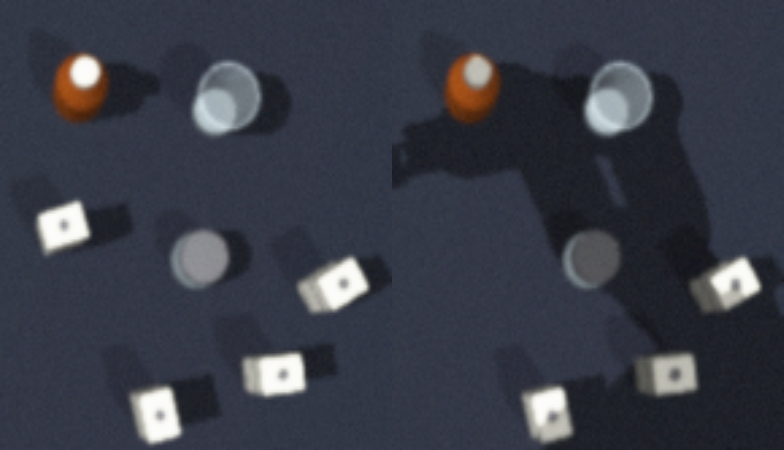

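The leftmost cartridge is seated in the nest and clamped at an estimated 4.4 to 4.7 N. I let go, backed the arm clear and handed the job in at about 22.6 s. No verdict comes back, so success rests on the checks below.

**Two slips on the way, both put right:**
- The cartridge first touched the top of the steel block because the arm had drifted about 2 mm. I backed up, realigned and lowered it again.
- The first grip on the ball was above its widest part and slipped without turning the knob. I regripped 11 mm lower.

**Last checks:**
- **Seating:** the cartridge's top is at 81.1 mm (81.0 mm is fully down). The clamp finger was well clear when I placed it.
- **Hold:** the wrist torque rose about 0.23 to 0.25 N m above plain turning, which is about 4.0 to 4.4 N. The joint torque rose 0.27 N m, about 4.7 N. I did not check the force again after letting go.
- **Position:** the last wrist picture puts the cartridge about 3.4 mm from the nest centre, within the 5 mm limit. That disagrees with the pocket, which allows only about 1.5 mm of play along its x. I put it down to camera error at the edge of the picture.
- **Bystanders:** my automatic picture comparison flagged a change around the jar and the bottle/beaker area. I handed in before resolving it. Looking at the two top pictures afterwards, only the arm's shadow differs, and the bottle, beaker and jar have not moved.

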